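Key the rotor into the bench centrifuge and hold it home

ROBOT

A 6-joint arm with a two-finger parallel gripper is mounted at the origin on the work surface. World frame = base frame: x ahead of the robot, y to its left, z up, the work surface at z = 0. Lengths are in mm, angles in rad, forces in N, time in s.
With the tool pointing down it reaches from about 275 to 1000 mm from the base axis. Payload 8.4 kg.
Tool frame: the origin (TCP) lies midway between the tips of the shut fingers; the grasp point (between the pads) lies 19 mm behind it; z points along the fingers, y is the line along which they close (so a half turn about z gives the same grasp; the last joint's range is limited). The gripper opens to 85 mm and grips with 20 to 120 N. Pads are 22 mm wide; open, the fingers measure 114 mm over their backs; the gripper's body (76 mm by 85 mm) begins 54 mm behind the grasp point. The pads swing forward as they close: fully open they stand 13 mm farther back than shut.
Start: joints at [1.297, 0.353, 1.633, -0, 1.155, -0.002], TCP at [167.79, 602.059, 231.281] pointing down, gripper open.
Joint ranges: [-2.63, 2.63], [-0.92, 2.1], [0.06, 2.66], [-1.3, 4.44], [0, 2.69], [-3.02, 3.02]. Speed limits (rad/s): [2.22, 2.22, 2.79, 3.14, 3.14, 3.14].

INTERFACE

Orientations are given as [roll, pitch, yaw] about the fixed x, y, z axes, in that order (R = Rz(yaw) Ry(pitch) Rx(roll)).
In Python, from rig import r gives the robot as it stands.
- The arm moves only by the shell command python3 -m inch 'ROWS' [OPENING] [FORCE]. ROWS is JSON, a list that holds one entry, the list of rows, each a list of 6 numbers: the shift along the tool's x, y, z scaled (see below), then the turn, a rotation vector about the tool's x, y, z scaled (see below). In form: [[[tx, ty, tz, wx, wy, wz], ...]]. A call has 1 to 8 rows; each row is the pose to reach, as a shift and turn from the pose commanded when the call began, along the tool's axes at that moment, turning the shorter way round; what a row does not reach only later rows make up. The controller multiplies each number of a shift by 20 cm and each number of a turn by pi rad. A row lasts 1/12 s, in which the tool goes at most 41.7 mm and 7.16 degrees, less where a joint would pass 70% of its speed; a pose out of reach is approached as far as the arm can. A call with a number of a shift or a turn outside -1 to 1 is refused whole. A call with a gripper value outside its range is refused whole. OPENING is the gripper's target within -1 to 1 (fully open at 1, half-way at 0, shut at -1), set as the call begins (- or left out, the last holds). The fingers move at their own pace and stop on an object; FORCE is the grip in N (left out, the last holds). Time passes only in rows, so rows that repeat a pose let the fingers close. It gives the time, the measured TCP pose, the force, the opening and the grip force at its end, in the units of the state.
- r.sense(): the state, without advancing time (a new reading comes with each control period).
- r.grab_frame(name): name is "side" or "top"; returns the picture (400x640x3 uint8, red, green, blue); there is no depth.
- r.camera_info(name): a dict with "K" (3x3 intrinsics, pixels), "rvec" (rotation vector, rad) and "tvec" (3), from world to camera coordinates, as OpenCV has them. Camera axes: x right, y down, z forward; pixel columns grow to the right and rows downward; lengths in mm; the calibration is good to about 2 mm. A picture is of the moment at which its call begins. camera_info takes no time and is no camera call.
- r.sign_off(): hands the job in; it is judged then, once.
The state is a dict: "clock": time; "qpos": joint angles; "qvel": joint speeds; "joint_efforts": joint torques, N m; "eef_pos": TCP position; "tcp_rot": TCP orientation; "contact_force": force on the tool from outside, world axes, zero at the start; "wrist_torque": the same for the moment, N m; "opening": opening from 0.0 (shut) to 1.0 (fully open); "grasp_force": force on a finger pad.
Only numpy, scipy, OpenCV 4.12 (cv2) and the standard library are available. Lean on these libraries where they do the work, as an engineer would, in place of code of your own. Each camera call takes 0.05 s, during which the arm holds its last target. There are 200 camera calls.

TASK

Take the blue rotor out of its grey stand by its black knob, put its keyed shaft into the steel drive hub in the centrifuge, turn it until the key slips into the keyway, and push it fully home against the spring until the disc sits on the hub. Finish while still gripping the knob and pressing the rotor fully home, without letting go, because the spring would push it out again. Leave the stapler, the sanitizer bottle and the phone where they are.

Things in the scene. Friction and masses are not known exactly. Their poses are not given: they have to be found in the camera images.
- rotor: Loose blue centrifuge rotor, about 0.25 kg, hanging upright in the stand, disc on the rim. Origin: centre of its disc's underside (shoulder); z up the axis, x towards the key. Disc 80 mm across, z 0 to 16 mm. Below it a round steel shaft 20 mm across, z 0 to -34, its last 5 mm tapering to 12 mm across. Yellow stripes on the tops of disc and knob lie above the key.
- rotor_knob (a point): Centre of the rotor's black knob, on the axis, 36 mm above the shoulder; rotor's axes. The knob is a bar 44 mm long (x), 20 mm thick (y, grip across this) and 40 mm tall, its foot on the disc's top 16 mm above the shoulder.
- rotor_key (a point): Lower outer end of the brass key on the rotor's shaft, rotor's axes. The key is 6 mm wide, stands out on the +x side to 15 mm from the axis and runs from z -2 to -24 mm below the shoulder, so the last 10 mm of the shaft is a plain pilot nose without key.
- stand: Fixed grey plastic tube, 68 mm across, 42 mm bore, 50 mm tall, in which the rotor's shaft hangs. Origin: centre of its underside, on the table.
- centrifuge: Fixed bench centrifuge without its lid: a low white housing 205 x 190 mm, 40 mm tall, on it a grey open bowl 164 mm across outside, 76 mm radius inside, rim 75 mm above the table; a small black control panel on the housing's +x side. Origin: on the table, under the drive axis.
- hub: Fixed steel drive hub upright in the middle of the bowl, 52 mm across; it does not turn. Origin: centre of its top face, 90 mm above the table, at the mouth of the bore; z up, x towards the keyway (independent of the housing's direction). Bore 22 mm across, 44 mm deep, straight walls. Fully home, the rotor's disc sits on the top face.
- hub_keyway (a point): Mouth of the keyway in the hub's top face, 13 mm from the axis, hub's axes. Slot 8.5 mm wide reaching 17 mm from the axis, open at the top, a yellow mark just outside it. Until the key lines up (within about 0.1 rad) only the 10 mm pilot nose goes in, the key riding on the top face, shoulder 24 mm above it; lined up, the shaft goes on down.
- ejector (a joint): Spring-loaded brass pin, 14 mm across, in the bottom of the hub's bore, its top 24 mm below the hub's top face when free. Value in m: 0 free, growing as it is pushed down; 0.010 when the rotor is fully home. Its spring takes about 5 N to start moving and about 9 N at 0.010, and lifts the rotor if that is let go.
- stapler: Loose blue stapler with a black base, 130 x 36 x 50 mm; a bystander. Origin: centre of its underside; x along it.
- sanitizer: Loose green bottle with a white cap, 56 mm across, 125 mm tall; a bystander. Origin: centre of its underside.
- phone: Loose white phone lying flat, 145 x 72 x 9 mm; a bystander. Origin: centre of its underside; x along it.
Mind the look-alikes: they are no part of the job. There is more than one size of the rotor; the one meant has the size given above.

How it is judged:
By the outcome, as a careful person would: the job done as asked, in the order asked, and still so for the second after the job is handed in, while the arm keeps its last pose, push and grip.
It also fails if it takes over 45 s, if anything falls off the work surface, if the arm or the gripper's body presses on something with over 40 N, if the wrist force passes 120 N, or if a joint passes its speed limit or range.

## Working session

There is one attempt and no reset: what is moved stays moved. The work goes in short steps, Python scripts to look and compute and a shell command to move; the robot and the scene stay as the last step left them, time stands still between calls to the robot, and variables do not carry over. Pictures are saved under pics/ and viewed, at most 10 in all, crops included, and the job is handed in when it is done.

```bash
mkdir -p pics; ls; cat > h.py <<'E'
import numpy as np, cv2
from rig import r
def cam(n):
    c=r.camera_info(n); K=np.array(c["K"],float); R=cv2.Rodrigues(np.array(c["rvec"],float))[0]; t=np.array(c["tvec"],float).ravel()
    return K,R,t
def ray(n,u,v):
    K,R,t=cam(n); return -R.T@t, R.T@np.linalg.inv(K)@np.array([u,v,1.0])
def onz(n,u,v,z):
    o,d=ray(n,u,v); return o+d*(z-o[2])/d[2]
def proj(n,p):
    K,R,t=cam(n); q=K@(R@np.array(p,float)+t); return q[:2]/q[2]
def save(name,img): cv2.imwrite("pics/"+name,img[:,:,::-1])
E
python3 - <<'E'
from h import *
for n in("top","side"):
    save(n+"0.png",r.grab_frame(n)); o,d=ray(n,320,200); print(n,o,d,cam(n)[0].tolist())
print(r.sense())
E
```

```text
pics
top [ 307.52727012   12.08556322 1414.17716018] [ 0.18145528 -0.0227522  -0.98343929] [[506.44875602205246, 0.0, 311.1298418343592], [0.0, 506.44875602205246, 191.3790739304642], [0.0, 0.0, 1.0]]
side [-179.11232991 -793.12145704  705.68075379] [ 0.57967698  0.62472314 -0.52340473] [[452.7040395768615, 0.0, 322.5104659774119], [0.0, 452.7040395768615, 193.19199514759194], [0.0, 0.0, 1.0]]
{'clock': 0.1, 'qpos': array([ 1.29661552e+00,  3.53561523e-01,  1.63402104e+00, -6.91591719e-06,
        1.15519627e+00, -2.43069112e-03]), 'qvel': array([-0.00148506, -0.00076914, -0.00142245,  0.00119686, -0.00141128,
        0.00058886]), 'joint_efforts': array([ 1.47556060e-03, -6.06352186e+01, -3.42819715e+01,  1.80413099e-04,
        3.98091550e-03,  3.13364694e-05]), 'eef_pos': array([167.67281338, 601.67143512, 230.66416983]), 'tcp_rot': array([-3.14040647e+00,  3.44064558e-06,  2.86984533e+00]), 'contact_force': array([0.56763604, 0.87903525, 0.42451198]), 'wrist_torque': array([0.03236863, 0.01691447, 0.03851644]), 'grasp_force': 0.0, 'opening': 0.9967067841086551}
```

View pics/top0.png

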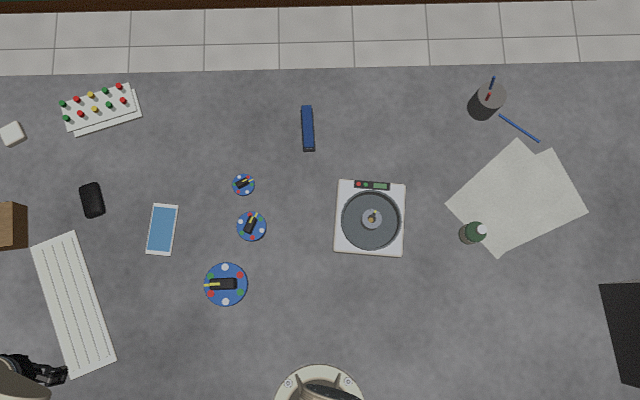

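View pics/side0.png

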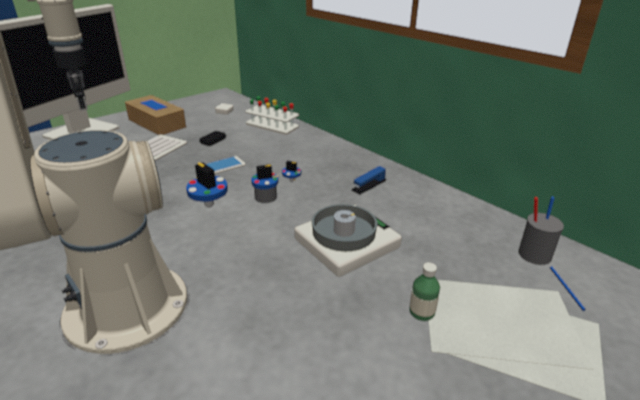

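Three rotors appear in the top view: small at (243,184), middle at (251,226) and large at (226,284). In the side view, the middle one sits in a grey tube at (265,185). The hub is at (372,217). I'll measure the disc diameters and enlarge both areas.

```bash
python3 - <<'E'
from h import *
im=r.grab_frame("top"); hsv=cv2.cvtColor(im,cv2.COLOR_RGB2HSV)
m=cv2.inRange(hsv,(95,110,60),(125,255,255)); m[:,:200]=0; m[:,290:]=0
m=cv2.morphologyEx(m,cv2.MORPH_CLOSE,np.ones((5,5)))
for c in cv2.findContours(m,0,2)[0]:
    if cv2.contourArea(c)<150: continue
    h=cv2.convexHull(c); (u,v),rad=cv2.minEnclosingCircle(h); a=cv2.contourArea(h)
    p=onz("top",u,v,66); q=onz("top",u+1,v,66); s=np.linalg.norm(q-p)
    print((u,v),rad,"centre@66",p.round(1),"dia",2*s*np.sqrt(a/np.pi), 2*rad*s)
a=cv2.resize(im[165:310,195:275],None,fx=4,fy=4,interpolation=cv2.INTER_CUBIC)
b=cv2.resize(im[185:250,340:405],None,fx=7,fy=7,interpolation=cv2.INTER_CUBIC)
c=np.zeros((580,780,3),np.uint8); c[:580,:320]=a; c[:455,322:777]=b
save("crop1.png",c)
E
```

```text
(225.24192810058594, 283.758056640625) 22.285367965698242 centre@66 [339.8 235.6  66. ] dia 113.2998876600174 116.72545018126878
(250.8085174560547, 225.95213317871094) 14.757601737976074 centre@66 [490.4 168.3  66. ] dia 76.61743801743694 79.06454607763277
(242.76666259765625, 184.23333740234375) 11.074488639831543 centre@66 [605.4 189.9  66. ] dia 58.06706455104346 60.32459044528207
```

View pics/crop1.png

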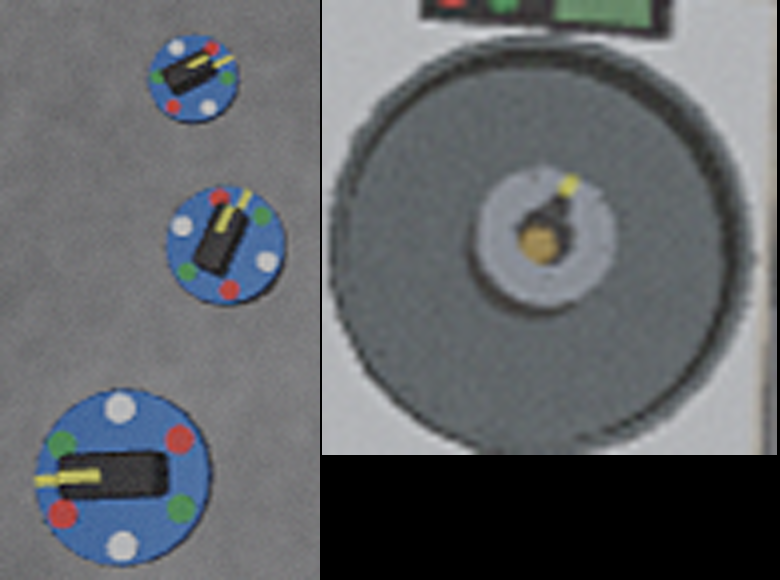

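The rotor meant is the middle one at (251,226): its disc measures about 79 mm, against 60 and 117 mm for the others, and it is the one in the grey stand. Its stripe points up and to the right in the image. The hub's yellow mark is at about crop (569,185), up and to the right of the hub centre at about (545,237).

```bash
python3 - <<'E'
from h import *
from scipy.spatial.transform import Rotation as Ro
F=np.mean([r.grab_frame("top").astype(float) for _ in range(6)],0).astype(np.uint8)
S=6
def up(x0,x1,y0,y1): return cv2.resize(F[y0:y1,x0:x1],None,fx=S,fy=S,interpolation=cv2.INTER_CUBIC)
def back(c,x0,y0): return (np.array(c)+.5)/S-.5+[x0,y0]
def comps(m,amin):
    n,l,st,ce=cv2.connectedComponentsWithStats(m); return [(st[i,4],ce[i],l==i) for i in range(1,n) if st[i,4]>amin]
# rotor
x0,y0=232,206; im=up(x0,270,y0,246); hsv=cv2.cvtColor(im,cv2.COLOR_RGB2HSV)
C=onz("top",250.81,225.95,66)
yl=cv2.inRange(hsv,(22,90,90),(36,255,255))
for a,c,_ in comps(yl,40):
    p=back(c,x0,y0); print("yellow",a,p, onz("top",*p,66)[:2].round(1), onz("top",*p,106 if False else 56)[:2].round(1))
blk=cv2.inRange(hsv,(0,0,0),(180,255,70))
for a,c,l in comps(blk,500):
    rr=cv2.minAreaRect(np.argwhere(l)[:,::-1].astype(np.float32)); bp=cv2.boxPoints(rr)
    w=[onz("top",*back(q,x0,y0),106)[:2].round(1) for q in bp]
    print("black",a,back(c,x0,y0),onz("top",*back(c,x0,y0),106)[:2],w)
# hub
x0,y0=355,200; im=up(x0,390,y0,236); hsv=cv2.cvtColor(im,cv2.COLOR_RGB2HSV)
yl=cv2.inRange(hsv,(22,90,110),(36,255,255))
for a,c,_ in comps(yl,30): print("hub yellow",a,back(c,x0,y0),onz("top",*back(c,x0,y0),90)[:2].round(1))
g=cv2.inRange(im,(140,140,140),(255,255,255))
for a,c,l in comps(g,1500):
    h=cv2.convexHull(np.argwhere(l)[:,::-1].astype(np.float32)); (u,v),R_=cv2.minEnclosingCircle(h); e=cv2.fitEllipse(h)
    p=back((u,v),x0,y0);print("hub face",a,p,R_/S,onz("top",*p,90)[:2].round(1),e, onz("top",*back(e[0],x0,y0),90)[:2].round(1))
print(proj("side",[*C[:2],36+50]), r.sense()['eef_pos'])
E
```

```text
yellow 217 [255.69086022 214.28302611] [521.7 155.1] [523.3 156.1]
yellow 619 [250.59733441 219.51144319] [507.9 168.8] [509.4 170. ]
black 4276 [249.61814001 225.34997661] [486.67182201 166.74118291] [array([474.1, 186.2]), array([514.9, 168. ]), array([504.5, 146.3]), array([463.9, 164.6])]
hub yellow 158 [374.68459916 211.12869198] [ 518.1 -162.4]
hub yellow 221 [370.61349925 219.12556561] [ 497.1 -150.5]
[264.18785578 171.86405478] [167.77526348 602.01824745 231.22237917]
```

```bash
python3 - <<'E'
from h import *
F=np.mean([r.grab_frame("top").astype(float) for _ in range(4)],0).astype(np.uint8)
S=6;x0,y0=355,200
im=cv2.resize(F[y0:236,x0:390],None,fx=S,fy=S,interpolation=cv2.INTER_CUBIC); g=cv2.cvtColor(im,cv2.COLOR_RGB2GRAY)
th,m=cv2.threshold(g,0,255,cv2.THRESH_OTSU); print(th)
n,l,st,ce=cv2.connectedComponentsWithStats(m)
for i in range(1,n):
    if st[i,4]<2000: continue
    h=cv2.convexHull(np.argwhere(l==i)[:,::-1].astype(np.float32)); e=cv2.fitEllipse(h)
    p=(np.array(e[0])+.5)/S-.5+[x0,y0]; print(st[i],p,np.array(e[1])/S,onz("top",*p,90)[:2])
    (u,v),rad=cv2.minEnclosingCircle(h); p=(np.array([u,v])+.5)/S-.5+[x0,y0]; print(p,2*rad/S,onz("top",*p,90)[:2])
print("pin@66",onz("top",370.61,219.126,66), "mm/px",onz("top",372,218,90)-onz("top",373,218,90))
E
```

```text
118.0
[  44   52  118  120 9137] [371.5997378  218.17002233] [19.58143234 20.16996511] [ 499.55794217 -153.26723647]
[371.58333333 218.16666667] 20.374989827473957 [ 499.56800374 -153.22439183]
pin@66 [ 500.51749032 -153.4767799    66.        ] mm/px [0.06876784 2.63911145 0.        ]
```

```bash
cat >> h.py <<'E'
from scipy.spatial.transform import Rotation as Ro
def go(x,y,z,yaw):
    s=r.sense(); R=Ro.from_euler('xyz',s['tcp_rot']); T=Ro.from_euler('xyz',[np.pi,0,yaw])
    d=R.inv().apply(np.array([x,y,z])-s['eef_pos'])/200; w=(R.inv()*T).as_rotvec()/np.pi
    print("t",s['clock'],"pos",s['eef_pos'].round(1),"rot",s['tcp_rot'].round(3),"F",s['contact_force'].round(1),"op",round(s['opening'],3),"\nROW",d.round(4).tolist(),w.round(4).tolist())
E
python3 -c "
from h import *
go(490,167.5,190,2.731)"
```

```text
t 0.65 pos [167.8 602.  231.3] rot [ 3.142 -0.     2.87 ] F [0.4 0.1 0.7] op 1.002 
ROW [-2.1352, -1.6604, 0.2065] [0.0, -0.0, 0.0442]
```

Halfway first: 3 calls of about 0.7, 0.55.

```bash
python3 -m inch '[[[-0.2,-0.155,0,0,0,0],[-0.36,-0.28,0.02,0,0,0],[-0.52,-0.4,0.03,0,0,0],[-0.68,-0.53,0.04,0,0,0],[-0.84,-0.65,0.05,0,0,0],[-0.98,-0.76,0.06,0,0,0],[-0.98,-0.76,0.06,0,0,0.02]]]' 1 40; python3 -c "
from h import *
go(490,167.5,190,2.731)"
```

```text
clock: 1.23
eef_pos: [318.5, 397.8, 218.9]
tcp_rot: [-3.139, 0.001, 2.805]
contact_force: [0.1, 0.2, -0.6]
opening: 0.999
grasp_force: 0.0
t 1.2333 pos [318.5 397.8 218.9] rot [-3.139e+00  1.000e-03  2.805e+00] F [ 0.1  0.2 -0.6] op 0.999 
ROW [-1.1893, -0.8038, 0.1483] [-0.0007, 0.0005, 0.0236]
```

```bash
python3 -m inch '[[[-0.16,-0.11,0.02,0,0,0.01],[-0.32,-0.22,0.04,0,0,0.02],[-0.48,-0.32,0.06,0,0,0.023],[-0.64,-0.43,0.08,0,0,0.023],[-0.8,-0.54,0.1,0,0,0.023],[-0.95,-0.64,0.12,0,0,0.023],[-0.98,-0.68,0.14,0,0,0.023],[-0.98,-0.68,0.14,0,0,0.023]]]'; python3 -c "
from h import *
go(490,167.5,190,2.731)"
```

```text
clock: 1.9
eef_pos: [456.8, 207.9, 190.6]
tcp_rot: [-3.141, -0.0, 2.731]
contact_force: [-1.1, -0.6, 0.1]
opening: 1.001
grasp_force: 0.0
t 1.9 pos [456.8 207.9 190.6] rot [-3.141 -0.     2.731] F [-1.1 -0.6  0.1] op 1.001 
ROW [-0.2327, -0.1191, 0.0031] [-0.0003, -0.0002, 0.0001]
```

```bash
python3 -m inch '[[[-0.1,-0.06,0,0,0,0],[-0.19,-0.11,0,0,0,0],[-0.19,-0.11,0,0,0,0],[-0.19,-0.11,0,0,0,0]]]'; python3 -c "
from h import *
go(490,167.5,130,2.731)"
```

```text
clock: 2.23
eef_pos: [482.2, 175.5, 191.4]
tcp_rot: [3.141, -0.0, 2.734]
contact_force: [-0.6, -0.9, 0.2]
opening: 1.001
grasp_force: 0.0
t 2.2333 pos [482.2 175.5 191.4] rot [ 3.141 -0.     2.734] F [-0.6 -0.9  0.2] op 1.001 
ROW [-0.0519, -0.0214, 0.3069] [0.0001, -0.0001, 0.0009]
```

```bash
python3 -m inch '[[[-0.03,-0.01,0.1,0,0,0],[-0.052,-0.021,0.2,0,0,0],[-0.052,-0.021,0.3,0,0,0],[-0.052,-0.021,0.38,0,0,0],[-0.052,-0.021,0.45,0,0,0],[-0.052,-0.021,0.52,0,0,0],[-0.052,-0.021,0.595,0,0,0],[-0.052,-0.021,0.595,0,0,0]]]'; python3 - <<'E'
from h import *
go(490,167.5,72,2.731)
im=r.grab_frame("side"); 
save("g1.png",cv2.resize(im[120:220,200:330],None,fx=6,fy=6,interpolation=cv2.INTER_CUBIC))
E
```

```text
clock: 2.9
eef_pos: [487.8, 167.9, 70.1]
tcp_rot: [-3.139, -0.003, 2.736]
contact_force: [0.2, -0.4, -0.1]
opening: 1.0
grasp_force: 0.0
t 2.9 pos [487.8 167.9  70.1] rot [-3.139e+00 -3.000e-03  2.736e+00] F [ 0.2 -0.4 -0.1] op 1.0 
ROW [-0.0108, 0.0026, -0.0095] [-0.0008, -0.0011, 0.0015]
```

View pics/g1.png

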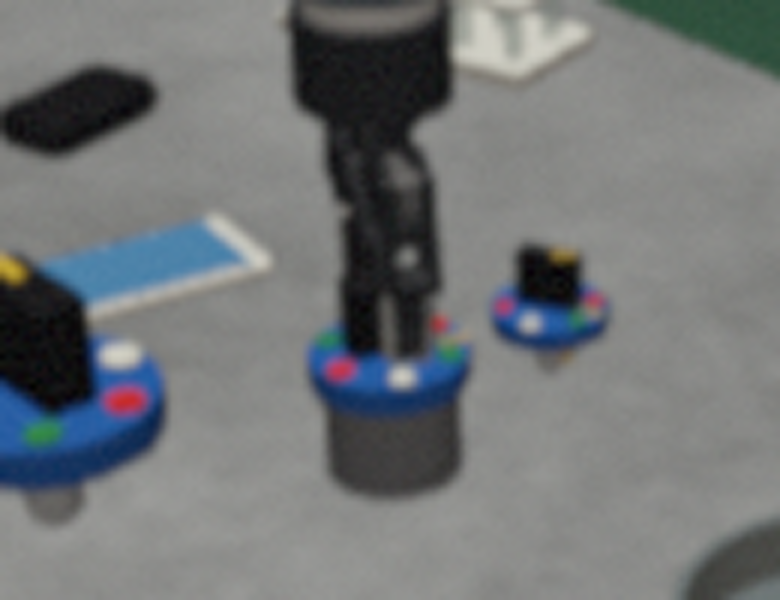

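The fingers straddle the black knob on the rotor in the stand, at crop (390,330), with the disc clear below. Closing, with a slight x shift.

```bash
python3 -m inch '[[[-0.01,0,-0.01,0,0,0],[-0.01,0,-0.01,0,0,0],[-0.01,0,-0.01,0,0,0],[-0.01,0,-0.01,0,0,0],[-0.01,0,-0.01,0,0,0],[-0.01,0,-0.01,0,0,0],[-0.01,0,-0.01,0,0,0],[-0.01,0,-0.01,0,0,0]]]' -1 70;  python3 -m inch '[[[0,0,0,0,0,0],[0,0,0,0,0,0],[0,0,0,0,0,0],[0,0,0,0,0,0]]]'; python3 -c "
from h import *
go(490,167.5,170,2.731)"
```

```text
clock: 3.62
eef_pos: [492.5, 166.3, 74.9]
tcp_rot: [3.141, 0.0, 2.735]
contact_force: [-1.1, 1.1, 5.8]
opening: 0.223
grasp_force: 68.4
clock: 3.95
eef_pos: [492.5, 166.3, 74.9]
tcp_rot: [3.141, 0.0, 2.735]
contact_force: [-0.4, 0.5, 5.2]
opening: 0.225
grasp_force: 68.4
t 3.95 pos [492.5 166.3  74.9] rot [3.141 0.    2.735] F [-0.4  0.5  5.2] op 0.225 
ROW [0.0135, 0.0011, -0.4756] [0.0002, 0.0002, 0.0011]
```

```bash
python3 -m inch '[[[0,0,-0.06,0,0,0],[0,0,-0.12,0,0,0],[0,0,-0.2,0,0,0],[0,0,-0.3,0,0,0],[0,0,-0.42,0,0,0],[0,0,-0.54,0,0,0],[0,0,-0.58,0,0,0],[0,0,-0.58,0,0,0]]]';  python3 -c "
from h import *
go(502.2,-154.5,190,2.68)"
```

```text
clock: 4.62
eef_pos: [493.3, 166.5, 192.1]
tcp_rot: [3.139, 0.003, 2.735]
contact_force: [0.1, 0.8, -2.5]
opening: 0.222
grasp_force: 69.0
t 4.6167 pos [493.3 166.5 192.1] rot [3.139e+00 3.000e-03 2.735e+00] F [ 0.1  0.8 -2.5] op 0.222 
ROW [-0.6761, -1.4564, 0.0087] [0.0008, 0.0009, 0.0174]
```

```bash
python3 -m inch '[[[-0.04,-0.08,0,0,0,0],[-0.1,-0.21,0,0,0,0],[-0.16,-0.35,0,0,0,0],[-0.22,-0.48,0,0,0,0.01],[-0.28,-0.61,0,0,0,0.017],[-0.34,-0.73,0,0,0,0.017],[-0.38,-0.82,0,0,0,0.017],[-0.4,-0.86,0,0,0,0.017]]]';  python3 -c "
from h import *
go(502.2,-154.5,190,2.68)"
```

```text
clock: 5.28
eef_pos: [496.4, -25.6, 188.5]
tcp_rot: [-3.14, -0.002, 2.68]
contact_force: [-1.5, 0.4, -2.9]
opening: 0.223
grasp_force: 69.0
t 5.2833 pos [496.4 -25.6 188.5] rot [-3.14e+00 -2.00e-03  2.68e+00] F [-1.5  0.4 -2.9] op 0.223 
ROW [-0.3131, -0.564, -0.0073] [-0.0005, -0.0007, -0.0001]
```

```bash
python3 -m inch '[[[-0.05,-0.1,0,0,0,0],[-0.11,-0.2,0,0,0,0],[-0.17,-0.31,0,0,0,0],[-0.23,-0.42,0,0,0,0],[-0.28,-0.51,0,0,0,0],[-0.3,-0.545,0,0,0,0],[-0.3,-0.545,0,0,0,0],[-0.3,-0.545,0,0,0,0]]]';  python3 - <<'E'
from h import *
go(502.2,-154.5,190,2.68)
a=r.grab_frame("top")[185:250,335:415]; b=r.grab_frame("side")[130:270,280:420]
c=np.zeros((560,800,3),np.uint8); c[:325,:400]=cv2.resize(a,None,fx=5,fy=5,interpolation=cv2.INTER_CUBIC); c[:,400:]=cv2.resize(b,(400,400),interpolation=cv2.INTER_CUBIC)[:0].sum() if 0 else 0
c[:420,380:800]=cv2.resize(b,(420,420),interpolation=cv2.INTER_CUBIC)
save("hub1.png",c)
E
```

```text
clock: 5.95
eef_pos: [502.4, -147.1, 189.3]
tcp_rot: [3.141, -0.002, 2.68]
contact_force: [-0.5, 0.8, -2.2]
opening: 0.224
grasp_force: 69.1
t 5.95 pos [ 502.4 -147.1  189.3] rot [ 3.141e+00 -2.000e-03  2.680e+00] F [-0.5  0.8 -2.2] op 0.224 
ROW [-0.0157, -0.0334, -0.0034] [0.0001, -0.0006, 0.0001]
```

View pics/hub1.png

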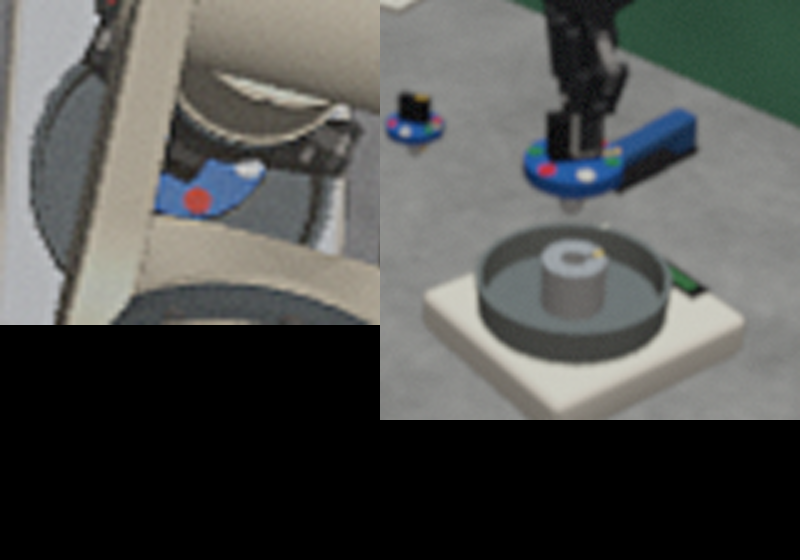

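The side view shows the rotor held level, with its shaft at crop (572,205) above the hub at (574,258). Next I correct the lag and lower to just above the hub, then measure again.

```bash
python3 -m inch '[[[-0.008,-0.018,0.03,0,0,0],[-0.016,-0.033,0.07,0,0,0],[-0.016,-0.033,0.11,0,0,0],[-0.016,-0.033,0.14,0,0,0],[-0.016,-0.033,0.16,0,0,0],[-0.016,-0.033,0.16,0,0,0],[-0.016,-0.033,0.16,0,0,0]]]';  python3 - <<'E'
from h import *
go(502.2,-154.5,157,2.68)
F=np.mean([r.grab_frame("side").astype(float) for _ in range(5)],0).astype(np.uint8)
go(502.2,-154.5,157,2.68)
np.save("F.npy",F)
for n,p in dict(hub=[499.8,-153.3,90],sh=[499.8,-153.3,132],nose=[499.8,-153.3,98]).items(): print(n,proj("side",p))
save("hub2.png",cv2.resize(F[155:255,305:405],None,fx=6,fy=6,interpolation=cv2.INTER_CUBIC))
E
```

```text
clock: 6.63
eef_pos: [502.7, -155.0, 157.9]
tcp_rot: [-3.142, -0.001, 2.681]
contact_force: [-0.3, 0.8, -1.9]
opening: 0.225
grasp_force: 69.1
t 6.6333 pos [ 502.7 -155.   157.9] rot [-3.142e+00 -1.000e-03  2.681e+00] F [-0.3  0.8 -1.9] op 0.225 
ROW [0.0031, 0.001, 0.0047] [-0.0, -0.0002, 0.0004]
t 6.8833 pos [ 503.1 -155.1  158.6] rot [3.141e+00 1.000e-03 2.681e+00] F [ 0.9  0.4 -2.8] op 0.223 
ROW [0.0053, 0.0008, 0.0082] [0.0, 0.0002, 0.0004]
hub [345.12878654 215.61902653]
sh [345.84903797 201.10937878]
nose [345.26383428 212.89845569]
```

View pics/hub2.png

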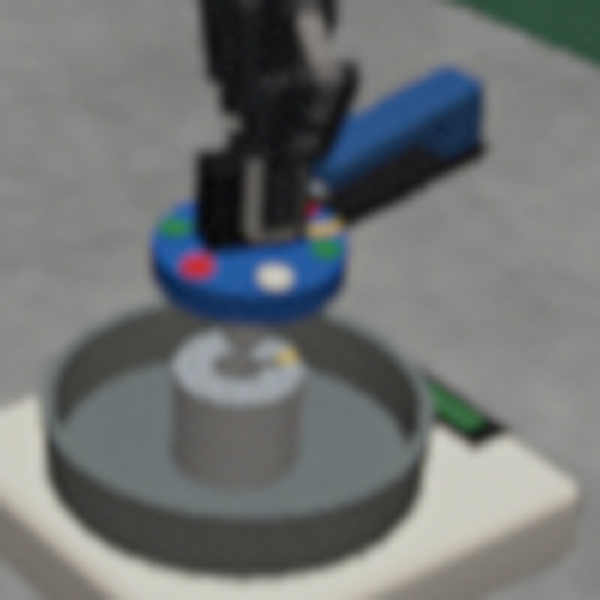

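The rotor is just above the hub. The disc spans about 153–348 (centre 250) and the hub about 173–303 (centre 238), so the rotor may be slightly to the right. I'll measure both with masks.

```bash
python3 - <<'E'
from h import *
F=np.load("F.npy"); S=6; x0,y0=305,155
im=cv2.resize(F[155:255,305:405],None,fx=S,fy=S,interpolation=cv2.INTER_CUBIC); hsv=cv2.cvtColor(im,cv2.COLOR_RGB2HSV)
bl=cv2.inRange(hsv,(100,120,40),(125,255,255)); 
for y in range(236,300,8):
    xs=np.flatnonzero(bl[y,:360]); print("disc row",y,xs.min(),xs.max(),(xs.min()+xs.max())/2)
g=cv2.cvtColor(im,cv2.COLOR_RGB2GRAY).astype(float)
for y in (370,380,395,410,425,440):
    # edges by colour: hub vs bowl (saturation/hue differ)
    row=cv2.GaussianBlur(im,(7,7),0)[y].astype(float); d=row[:,2]-row[:,0]  # bluish bowl vs neutral hub
    gr=np.abs(np.gradient(g[y])); 
    a=150+np.argmax(gr[150:200]); b=280+np.argmax(gr[280:330]); print("hub row",y,a,b,(a+b)/2)
def pc(p): return (proj("side",p)-[x0,y0]+.5)*S-.5
H=np.array([499.8,-153.3]); sh=158.3-25
print("pred hub axis top/mid",pc([*H,90]),pc([*H,70]))
print("pred disc mid if on axis",pc([*H,sh+8]))
for k in ((1,0),(0,1)): print("1mm",k,pc([*(H+k),sh+8])-pc([*H,sh+8]))
E
```

```text
disc row 236 155 204 179.5
disc row 244 153 343 248.0
disc row 252 154 343 248.5
disc row 260 155 343 249.0
disc row 268 157 342 249.5
disc row 276 159 340 249.5
disc row 284 163 338 250.5
disc row 292 168 332 250.0
hub row 370 171 303 237.0
hub row 380 182 297 239.5
hub row 395 188 284 236.0
hub row 410 171 302 236.5
hub row 425 170 296 233.0
hub row 440 171 296 233.5
pred hub axis top/mid [243.27271927 366.21415919] [241.27273133 406.50442368]
pred disc mid if on axis [248.57414425 259.41560773]
1mm (1, 0) [ 1.75680862 -0.85253018]
1mm (0, 1) [-1.77078353 -0.9748677 ]
```

```bash
python3 -c "
from h import *
go(501.2,-153.2,150,2.68)"
```

```text
t 6.8833 pos [ 503.1 -155.1  158.6] rot [3.141e+00 1.000e-03 2.681e+00] F [ 0.9  0.4 -2.8] op 0.223 
ROW [0.0127, 0.0044, 0.0432] [0.0, 0.0002, 0.0004]
```

```bash
python3 -m inch '[[[0.012,0.004,0,0,0,0],[0.012,0.004,0,0,0,0],[0.012,0.004,0.02,0,0,0],[0.012,0.004,0.04,0,0,0],[0.012,0.004,0.055,0,0,0],[0.012,0.004,0.065,0,0,0],[0.012,0.004,0.07,0,0,0],[0.012,0.004,0.07,0,0,0]]]';python3 -c "
from h import *
go(501.2,-153.2,139,2.68)"
```

```text
clock: 7.55
eef_pos: [500.8, -153.4, 143.9]
tcp_rot: [-3.141, -0.001, 2.681]
contact_force: [-1.3, -0.5, -1.9]
opening: 0.223
grasp_force: 69.1
t 7.55 pos [ 500.8 -153.4  143.9] rot [-3.141e+00 -1.000e-03  2.681e+00] F [-1.3 -0.5 -1.9] op 0.223 
ROW [-0.0012, 0.0016, 0.0247] [-0.0001, -0.0002, 0.0004]
```

```bash
python3 -m inch '[[[0,0,0.008,0,0,0],[0,0,0.016,0,0,0],[0,0,0.024,0,0,0],[0,0,0.03,0,0,0],[0,0,0.034,0,0,0],[0,0,0.034,0,0,0]]]'
```

```text
clock: 8.05
eef_pos: [500.9, -153.6, 137.4]
tcp_rot: [-3.141, 0.0, 2.681]
contact_force: [-2.5, -4.9, -2.2]
opening: 0.216
grasp_force: 69.1
```

```bash
python3 -m inch '[[[0,-0.004,0.005,0,0,0],[0,-0.004,0.012,0,0,0],[0,-0.004,0.02,0,0,0],[0,-0.004,0.028,0,0,0],[0,-0.004,0.028,0,0,0]]]'
```

```text
clock: 8.47
eef_pos: [500.7, -153.8, 131.5]
tcp_rot: [3.141, -0.0, 2.681]
contact_force: [-0.4, -1.0, -3.9]
opening: 0.222
grasp_force: 69.2
```

The rotor is past the key-riding height with almost no load, so the key is in the keyway. Pushing down.

```bash
python3 -m inch '[[[0,0,0.01,0,0,0],[0,0,0.02,0,0,0],[0,0,0.03,0,0,0],[0,0,0.04,0,0,0],[0,0,0.045,0,0,0],[0,0,0.045,0,0,0]]]'; python3 -m inch '[[[0,0,0.008,0,0,0],[0,0,0.016,0,0,0],[0,0,0.02,0,0,0],[0,0,0.02,0,0,0]]]'
```

```text
clock: 8.97
eef_pos: [500.8, -153.9, 123.0]
tcp_rot: [3.141, 0.0, 2.681]
contact_force: [-0.9, 0.9, 3.5]
opening: 0.222
grasp_force: 69.9
clock: 9.3
eef_pos: [500.8, -154.0, 118.9]
tcp_rot: [3.141, 0.0, 2.681]
contact_force: [0.3, 1.1, 5.8]
opening: 0.225
grasp_force: 70.1
```

```bash
python3 -m inch '[[[0,0,0.006,0,0,0],[0,0,0.012,0,0,0],[0,0,0.017,0,0,0],[0,0,0.02,0,0,0],[0,0,0.02,0,0,0]]]' - 110; python3 -m inch '[[[0,0,0.004,0,0,0],[0,0,0.006,0,0,0],[0,0,0.006,0,0,0]]]'
```

```text
clock: 9.72
eef_pos: [501.2, -154.2, 115.2]
tcp_rot: [3.142, 0.001, 2.681]
contact_force: [-0.9, 0.6, 7.1]
opening: 0.217
grasp_force: 107.6
clock: 9.97
eef_pos: [501.2, -154.2, 114.9]
tcp_rot: [3.142, 0.001, 2.681]
contact_force: [-4.3, 1.3, 17.4]
opening: 0.218
grasp_force: 109.7
```

The motion hit a hard stop at TCP 114.9, where 115 was expected at home, and the force jumped. I'll add a little preload and check by eye.

```bash
python3 -m inch '[[[0,0,0.003,0,0,0],[0,0,0.003,0,0,0],[0,0,0.003,0,0,0],[0,0,0.003,0,0,0]]]'; python3 - <<'E'
from h import *
F=r.grab_frame("side"); go(501.2,-154.2,115,2.68)
save("fin.png",cv2.resize(F[155:255,305:405],None,fx=6,fy=6,interpolation=cv2.INTER_CUBIC))
E
```

```text
clock: 10.3
eef_pos: [501.3, -154.3, 115.0]
tcp_rot: [3.142, 0.001, 2.681]
contact_force: [-5.9, 2.6, 24.7]
opening: 0.217
grasp_force: 110.8
t 10.35 pos [ 501.3 -154.3  115. ] rot [3.142e+00 2.000e-03 2.681e+00] F [-5.8  2.7 24.9] op 0.218 
ROW [0.0005, 0.0001, -0.0002] [0.0, 0.0005, 0.0005]
```

View pics/fin.png

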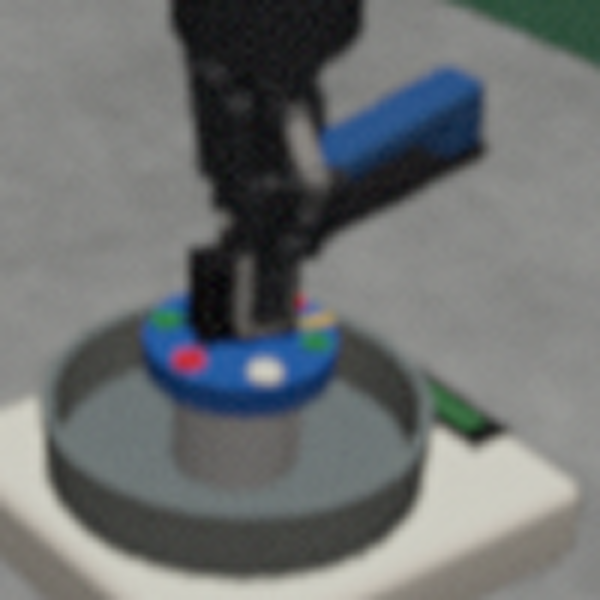

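The disc (crop centre about (240,345)) sits flat on the hub with no gap and the knob is still gripped. The push holds steady at about 25 N. Handing in.

```bash
python3 -c "
from rig import r
print(r.sign_off())"
```

```text
the job is handed in; nothing more can be done
None
```

The rotor is fully home on the drive hub with its key in the keyway, still gripped by the knob and held down at about 25 N; I handed it in at about 10.4 s without touching the stapler, bottle or phone.

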